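# Work the seized plug out of the ink can

## Task

In the print studio, three square ink cans stand in wooden wells. The one whose stopper has a flat T-bar on top is gummed up with dried ink: a straight pull only lifts the whole can, so work the plug out by twisting it back and forth while pulling gently upwards, keeping the can down in its well. Then stand the plug upright, shank down, in the shallow steel tray and let go.

Things in the scene. Friction and masses are not known exactly. Their poses are not given: they have to be found in the camera images.
- plug_bar (a point): Centre of the seized plug's T-bar, 44 mm long (x), 12 thick (y), 24 high (z up). Aluminium, 0.12 kg; grip across the 12 mm. Below: stem 18 mm dia; flange 50 mm dia, 6 thick, its top 26 mm below this point, resting on the neck; shank 34 mm dia, 27 long, in the neck, its foot 59 mm below this point. Stands by itself. The other cans have a round knob (150 mm above the table) and a flat cap.
- can_mouth (a point): Centre of the neck's rim on the can with the T-bar plug, 106 mm above the table when the can is down; moves with the can. Square steel tin 70 x 70 x 86 mm (x, y along its sides, z up), neck 61 mm dia, 12 mm high, about 1 kg, in a plywood well 104 x 104 x 30 mm that stops it turning but not rising. The gummed seal grips all 27 mm of shank with 20 N dry friction.
- can (a joint): Lift of that can in its well, m: 0 down, grows upward; falls back by its own weight. Friction opposes the sliding, so a turning shank (0.4 Nm) hardly resists a pull: raising the plug about 4 mm in each 50 degree twist, one way then the other, leaves the can down; over 7 mm per radian, or without twist, lifts it. The plug turns freely either way.
- tray_in (a point): Centre of the inner floor of the shallow steel tray, 4 mm above the table. The tray is fixed, 150 mm (x, its long side) by 120 mm (y) outside, 18 mm high, walls 4 mm; z up.
Mind the look-alikes: they are no part of the job. Leave any blue or yellow look-alike of the part that bears tray_in alone.

How it is judged (in metres and radians):
On the way:
1. the plug is clear of the neck and the can is down in its well (distance between plug_bar and can_mouth above 0.062 m and value of joint can below 0.004 m), for 0.1 s.
At the end, for the whole second after the job is handed in: The plug stands still and upright (within 10 degrees) on its shank on the tray's floor, inside the tray's walls, and the can is down in its well (within 4 mm) (x of plug_bar in the frame of tray_in between -0.06 and 0.06 m and y of plug_bar in the frame of tray_in between -0.045 and 0.045 m and z of plug_bar in the frame of tray_in between 0.052 and 0.066 m and angle between plug_bar's own z axis and vertical below 0.17 rad and linear speed of plug below 0.02 m/s and value of joint can below 0.004 m); the robot touches nothing.
It fails at once if the can is lifted more than 12 mm in its well (value of joint can above 0.012 m).
It also fails if it takes over 61 s, if anything falls off the work surface, if the arm or the gripper's body presses on something with over 40 N, if the wrist force passes 120 N, or if a joint passes its speed limit or range.

## Robot

A 6-joint arm with a two-finger parallel gripper is mounted at the origin on the work surface. World frame = base frame: x ahead of the robot, y to its left, z up, the work surface at z = 0. Lengths are in m, angles in degrees, forces in N, time in s.
With the tool pointing down it reaches from about 0.325 to 0.775 m from the base axis. Payload 5.5 kg.
Tool frame: the origin (TCP) lies midway between the tips of the shut fingers; the grasp point (between the pads) lies 19 mm behind it; z points along the fingers, y is the line along which they close (so a half turn about z gives the same grasp; the last joint's range is limited). The gripper opens to 88 mm and grips with 3 to 60 N. Pads are 20 mm wide; open, the fingers measure 115 mm over their backs; the gripper's body (75 mm by 178 mm) begins 61 mm behind the grasp point.
Start: joints at [64.819, 5.22, 70.514, -0, 104.267, -3.249], TCP at [0.224, 0.557, 0.184] pointing down, gripper open.
Joint ranges: [-164.24, 164.24], [-49.07, 125.15], [9.68, 141.18], [-86.29, 266.29], [3.28, 154.24], [-151.56, 151.56]. Speed limits (degrees/s): [147.25, 147.25, 172.46, 180, 180, 180].

## Interface

Orientations are given as a 3x3 rotation matrix whose columns are the frame's x, y, z axes.
In Python, from plant import status, viewer, hand_in gives the robot as it stands.
- The arm moves only by the tool arm_command, never from a script. Its argument "plan" is a list of rows, each an object of numbers: "tx", "ty", "tz": the shift along the tool's x, y, z in m; "ax", "ay", "az": the turn, a rotation vector about the tool's x, y, z in degrees. In form: [{"tx": .., "ty": .., "tz": .., "ax": .., "ay": .., "az": ..}, ...]. A call has 1 to 20 rows; each row shifts and turns the commanded pose from where the row before left it, along the tool's axes as they then stand; what a row does not reach is not made up. A row lasts 1/8 s, in which the tool goes at most 62.5 mm and 10.7 degrees, less where a joint would pass 70% of its speed; a pose out of reach is approached as far as the arm can. A call with a gripper value outside its range is refused whole. "fingers" is the finger opening in m, from 0 to 0.0878, set as the call begins (left out, the last holds). The fingers move at their own pace and stop on an object; "grip_force" is the grip in N (left out, the last holds). Time passes only in rows, so rows that do not move let the fingers close. It gives the time, the measured TCP pose, the force, the opening and the grip force at its end, in the units of the state.
- status.read_state(): the state, without advancing time (a new reading comes with each control period).
- viewer.get_image(name): name is "scene" or "top" or "wrist"; returns the picture (400x640x3 uint8, red, green, blue); there is no depth.
- viewer.camera_model(name): a dict with "fx", "fy", "cx", "cy" (pixels), "R" (3x3) and "t" (3): a world point X has camera coordinates R X + t; the wrist camera has in their place "tool_from_camera" (4x4, takes a point from camera to tool coordinates, whose origin is the TCP and whose axes are the flange's). Camera axes: x right, y down, z forward; pixel columns grow to the right and rows downward; lengths in m; the calibration is good to about 2 mm. A picture is of the moment at which its call begins: read the wrist's pose just before it. camera_model takes no time and is no camera call.
- hand_in(): hands the job in; it is judged then, once.
The state is a dict: "time": time; "qpos": joint angles; "qd": joint speeds; "joint_torque": joint torques, N m; "tcp_pos": TCP position; "ee_rot": TCP orientation; "contact_force": force on the tool from outside, world axes, zero at the start; "ft_torque": the same for the moment, N m; "width": finger opening in m; "finger_force": force on a finger pad.
Only numpy, scipy, OpenCV 4.12 (cv2) and the standard library are available. Lean on these libraries where they do the work, as an engineer would, in place of code of your own. Each camera call takes 0.05 s, during which the arm holds its last target. There are 200 camera calls.

## Working session

There is one attempt and no reset: what is moved stays moved. The work goes in short steps, Python scripts to look and compute and a tool call to move; the robot and the scene stay as the last step left them, time stands still between calls to the robot, and variables do not carry over. Pictures are saved under pics/ and viewed, at most 10 in all, crops included, and the job is handed in when it is done.

Besides the shell and the picture viewer there is one more tool, called as name(argument=value, ...) on one line, values as JSON. arm_command: Moves the arm, as the interface text tells. Its arguments: {"type":"object","properties":{"plan":{"type":"array","items":{"type":"object","properties":{"tx":{"type":"number"},"ty":{"type":"number"},"tz":{"type":"number"},"ax":{"type":"number"},"ay":{"type":"number"},"az":{"type":"number"}}}},"fingers":{"type":"number"},"grip_force":{"type":"number"}},"required":["plan"]}

```bash
mkdir -p pics; cat > h.py <<'E'
import numpy as np, cv2
from plant import status, viewer, hand_in
def snap(n,f):
    s=status.read_state(); im=viewer.get_image(n); cv2.imwrite('pics/'+f,im[:,:,::-1]); return s
def crop(f,g,x0,y0,x1,y1,k):
    im=cv2.imread('pics/'+f)[y0:y1,x0:x1]; cv2.imwrite('pics/'+g,cv2.resize(im,None,fx=k,fy=k,interpolation=cv2.INTER_CUBIC))
def ray(n,u,v,z,s=None):
    c=viewer.camera_model(n); d=np.array([(u-c['cx'])/c['fx'],(v-c['cy'])/c['fy'],1])
    if n=='wrist':
        T=np.array(c['tool_from_camera']);R=np.array(s['ee_rot']);o=R@T[:3,3]+s['tcp_pos'];d=R@T[:3,:3]@d
    else:
        R=np.array(c['R']);o=-R.T@np.array(c['t']);d=R.T@d
    return o+d*(z-o[2])/d[2]
E
python3 - <<'E'
from h import *
s=snap('top','top.png');snap('scene','scene.png');print(s['time'],s['tcp_pos'],s['ee_rot'])
for n in('top','scene'):
  c=viewer.camera_model(n);print(n,-np.array(c['R']).T@np.array(c['t']),c['fx'])
E
```

```text
0.0 [0.22394152 0.55624678 0.18299846] [[-9.27620372e-01  3.73523394e-01 -8.48405461e-04]
 [ 3.73524335e-01  9.27618717e-01 -1.75692374e-03]
 [ 1.30744667e-04 -1.94665834e-03 -9.99998097e-01]]
top [0.30073341 0.10428648 1.25949001] 385.6048480454805
scene [ 1.03358461 -0.56434233  0.9234535 ] 451.8874110085619
```

View pics/top.png

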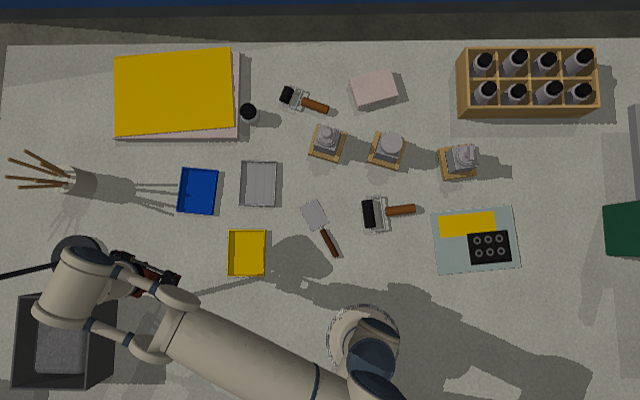

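View pics/scene.png

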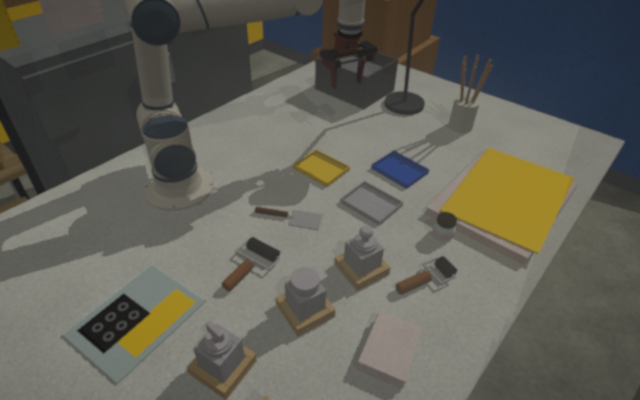

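The three cans in the top view are at (327,140) with a round knob, (389,147) with a flat cap, and (463,158) with what looks like a T-bar, which is the one that fits. In the scene view it is at (218,345). The steel tray is grey, at (260,184); the blue and yellow trays are look-alikes. I'll confirm with one enlarged crop.

```bash
python3 - <<'E'
from h import *
a=cv2.imread('pics/top.png')[120:200,420:520];b=cv2.imread('pics/scene.png')[305:395,170:270]
a=cv2.resize(a,(400,320),interpolation=2);b=cv2.resize(b,(400,360),interpolation=2)
c=cv2.resize(cv2.imread('pics/top.png')[150:220,230:330],(400,280),interpolation=2)
o=np.zeros((600,800,3),np.uint8);o[:320,:400]=a;o[:360,400:]=b;o[320:600,:400]=c;cv2.imwrite('pics/c1.png',o)
E
```

```text
(no output)
```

View pics/c1.png

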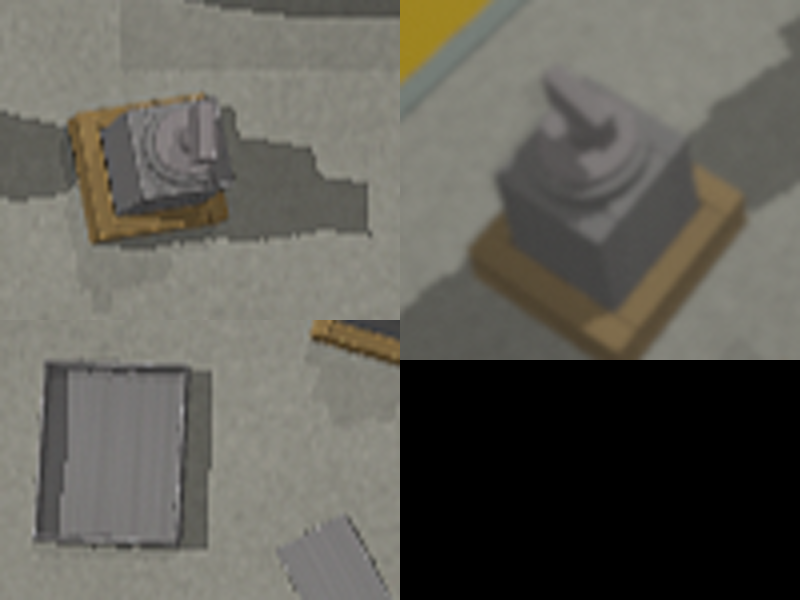

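The crop confirms it: the T-bar's top is centred near (471.5,152) in the top view, lying along the image's vertical. The steel tray's rim runs from about (241,241+) to (277,287) in the same view.

```bash
python3 - <<'E'
from h import *
print('bar',ray('top',471.5,152,.15),ray('top',472,145,.15),ray('top',470.5,159.5,.15))
print('barscene',ray('scene',170+182/4,305+105/4,.15))
for u,v in((45,362),(188,368),(182,548),(36,543)): print('tray',ray('top',230+u/4,150+(v-320)/4,.018))
for u,v in((68,115),(205,95),(228,220),(95,243)): print('well',ray('top',420+u/4,120+v/4,.03))
E
```

```text
bar [ 0.57076333 -0.30935821  0.15      ] [ 0.5915925 -0.3116949  0.15     ] [ 0.54854866 -0.30553449  0.15      ]
barscene [ 0.57703151 -0.30971618  0.15      ]
tray [0.57688561 0.39438784 0.018     ]
tray [0.57151061 0.27580528 0.018     ]
tray [0.42269145 0.27828213 0.018     ]
tray [0.42669009 0.39766508 0.018     ]
well [ 0.61109821 -0.24430132  0.03      ]
well [ 0.62719468 -0.354471    0.03      ]
well [ 0.52477731 -0.36824393  0.03      ]
well [ 0.50629583 -0.26228536  0.03      ]
```

arm_command(plan=[{"tz": -0.045}, {"tz": -0.045}, {"tx": -0.0403, "ty": -0.0421}, {"tx": -0.0403, "ty": -0.0421}, {"tx": -0.0403, "ty": -0.0421}, {"tx": -0.0403, "ty": -0.0421}, {"tx": -0.0403, "ty": -0.0421}, {"tx": -0.0403, "ty": -0.0421}, {"tx": -0.0403, "ty": -0.0421}, {"tx": -0.0403, "ty": -0.0421}, {"tx": -0.0403, "ty": -0.0421}, {"tx": -0.0403, "ty": -0.0421}, {"tx": -0.0403, "ty": -0.0421}, {"tx": -0.0403, "ty": -0.0421}, {"tx": -0.0403, "ty": -0.0421}, {"tx": -0.0403, "ty": -0.0421}, {"tx": -0.0403, "ty": -0.0421}, {"tx": -0.0403, "ty": -0.0421}, {"az": -7}, {"az": -7}], fingers=0.06)

```text
validation failed for argument at $.pl...
```

```bash
python3 - <<'E'
from h import *
s=snap('wrist','w1.png');print(s)
import pickle;pickle.dump(s,open('s1.pkl','wb'))
E
```

```text
{'time': 0.1, 'qpos': array([ 6.48195683e+01,  5.26015845e+00,  7.05723332e+01, -9.46992795e-04,
        1.04266981e+02, -3.24834048e+00]), 'qd': array([ 0.02746978, -0.12857773, -0.11251158, -0.09550629,  0.02528945,
        0.1027633 ]), 'joint_torque': array([ 1.82881897e-03, -4.47858059e+01, -4.07569349e+01,  6.98406575e-02,
        2.84571515e-02, -9.15363034e-05]), 'tcp_pos': array([0.22397231, 0.55628462, 0.18313184]), 'ee_rot': array([[-9.27625653e-01,  3.73510541e-01, -7.24174458e-04],
       [ 3.73511234e-01,  9.27624314e-01, -1.57796298e-03],
       [ 8.23760285e-05, -1.73424623e-03, -9.99998493e-01]]), 'contact_force': array([-0.02024854, -1.14712938, -0.30870231]), 'ft_torque': array([-0.00174719, -0.00661878,  0.00659196]), 'finger_force': 0.0, 'width': 0.0877850054456491}
```

View pics/w1.png

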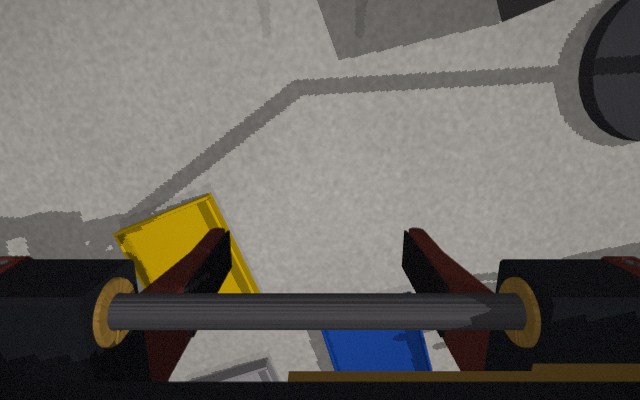

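The call was refused, probably because each row needs all six numbers. The wrist picture is still from the start pose and shows the blue and yellow trays. I'll resend with full rows.

arm_command(plan=[{"tx": 0, "ty": 0, "tz": -0.045, "ax": 0, "ay": 0, "az": 0}, {"tx": 0, "ty": 0, "tz": -0.045, "ax": 0, "ay": 0, "az": 0}, {"tx": -0.0403, "ty": -0.0421, "tz": 0, "ax": 0, "ay": 0, "az": 0}, {"tx": -0.0403, "ty": -0.0421, "tz": 0, "ax": 0, "ay": 0, "az": 0}, {"tx": -0.0403, "ty": -0.0421, "tz": 0, "ax": 0, "ay": 0, "az": 0}, {"tx": -0.0403, "ty": -0.0421, "tz": 0, "ax": 0, "ay": 0, "az": 0}, {"tx": -0.0403, "ty": -0.0421, "tz": 0, "ax": 0, "ay": 0, "az": 0}, {"tx": -0.0403, "ty": -0.0421, "tz": 0, "ax": 0, "ay": 0, "az": 0}, {"tx": -0.0403, "ty": -0.0421, "tz": 0, "ax": 0, "ay": 0, "az": 0}, {"tx": -0.0403, "ty": -0.0421, "tz": 0, "ax": 0, "ay": 0, "az": 0}, {"tx": -0.0403, "ty": -0.0421, "tz": 0, "ax": 0, "ay": 0, "az": 0}, {"tx": -0.0403, "ty": -0.0421, "tz": 0, "ax": 0, "ay": 0, "az": 0}, {"tx": -0.0403, "ty": -0.0421, "tz": 0, "ax": 0, "ay": 0, "az": 0}, {"tx": -0.0403, "ty": -0.0421, "tz": 0, "ax": 0, "ay": 0, "az": 0}, {"tx": -0.0403, "ty": -0.0421, "tz": 0, "ax": 0, "ay": 0, "az": 0}, {"tx": -0.0403, "ty": -0.0421, "tz": 0, "ax": 0, "ay": 0, "az": 0}, {"tx": -0.0403, "ty": -0.0421, "tz": 0, "ax": 0, "ay": 0, "az": 0}, {"tx": -0.0403, "ty": -0.0421, "tz": 0, "ax": 0, "ay": 0, "az": 0}, {"tx": 0, "ty": 0, "tz": 0, "ax": 0, "ay": 0, "az": -7}, {"tx": 0, "ty": 0, "tz": 0, "ax": 0, "ay": 0, "az": -7}], fingers=0.06, grip_force=40)

```text
time: 2.65
tcp_pos: [0.5707, -0.3101, 0.2721]
ee_rot: [[-0.991, 0.135, -0.003], [0.135, 0.991, 0.002], [0.003, 0.001, -1.0]]
contact_force: [-0.8, -0.3, 0.1]
width: 0.0601
finger_force: 0.0
```

```bash
python3 - <<'E'
from h import *
s=snap('wrist','w2.png');print(s['tcp_pos'],s['qpos'])
import pickle;pickle.dump(s,open('s2.pkl','wb'))
c=viewer.camera_model('wrist');T=np.linalg.inv(np.array(c['tool_from_camera']));R=np.array(s['ee_rot'])
print(c)
for P in((.574,-.3095,.15),(.57,-.31,.106)):
  p=T[:3,:3]@(R.T@(np.array(P)-s['tcp_pos']))+T[:3,3]; print(p[0]/p[2]*c['fx']+c['cx'],p[1]/p[2]*c['fy']+c['cy'],p)
E
```

```text
[ 0.57068765 -0.31011689  0.27207712] [-3.15230062e+01  1.58343990e+01  4.95792039e+01  4.19750860e-03
  1.14768674e+02 -1.13741133e+02]
{'fx': 340.87987667673553, 'fy': 340.87987667673553, 'cx': 316.38438666146305, 'cy': 198.6554290170746, 'tool_from_camera': array([[-8.73512757e-04, -9.67793827e-01, -2.51742618e-01,
         6.84326153e-02],
       [ 9.99999530e-01, -7.39438024e-04, -6.27183400e-04,
        -2.15204744e-04],
       [ 4.20836159e-04, -2.51743047e-01,  9.67794018e-01,
        -2.01743795e-01],
       [ 0.00000000e+00,  0.00000000e+00,  0.00000000e+00,
         1.00000000e+00]])}
317.7316124527712 186.4667065082317 [ 0.00131017 -0.01185348  0.33150432]
316.59401356229273 174.37494282358153 [ 2.29470798e-04 -2.65789482e-02  3.73148566e-01]
```

View pics/w2.png

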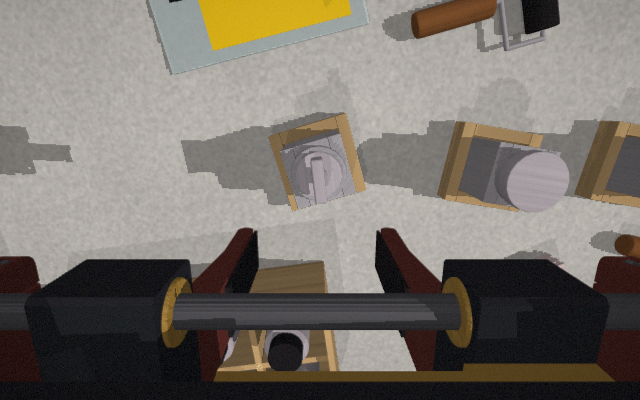

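The T-bar can is at (318,165) in the wrist view, with the bar nearly vertical in the image at about (319,180). I'll enlarge it.

```bash
python3 -c "
from h import *
crop('w2.png','c2.png',265,105,370,215,5)"
```

```text
(no output)
```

View pics/c2.png

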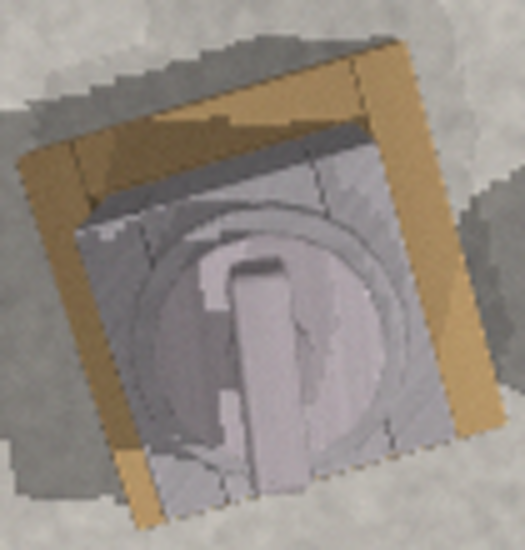

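The bar's top face has its corners at crop (232,277), (288,275), (308,487) and (260,493).

```bash
python3 - <<'E'
from h import *
import pickle;s=pickle.load(open('s2.pkl','rb'))
P=[ray('wrist',265+u/5,105+v/5,.15,s) for u,v in((232,277),(288,275),(308,487),(260,493))]
print(np.array(P)); m=np.mean(P,0);d=(P[2]+P[3]-P[0]-P[1])/2
print(m,'len',np.linalg.norm(d),'yaw',np.degrees(np.arctan2(d[1],d[0])),np.linalg.norm(P[0]-P[1]))
R=np.array(s['ee_rot']);print('tool shift',R.T@(m-s['tcp_pos']),'tool x yaw',np.degrees(np.arctan2(-R[1,0],-R[0,0])))
c=ray('wrist',265+270/5,105+347/5,.112,s);print('flange centre',c)
E
```

```text
[[ 0.54797022 -0.31204224  0.15      ]
 [ 0.54904765 -0.30140774  0.15      ]
 [ 0.59108793 -0.30302321  0.15      ]
 [ 0.59101102 -0.31254971  0.15      ]]
[ 0.5697792  -0.30725573  0.15      ] len 0.04255378012277295 yaw -1.4293437028919056 0.010688940253702862
tool shift [0.00093517 0.00254804 0.12208385] tool x yaw -7.780010160223346
flange centre [ 0.56929463 -0.30729708  0.112     ]
```

arm_command(plan=[{"tx": 0.001, "ty": 0.0025, "tz": 0.03, "ax": 0, "ay": 0, "az": -6.4}, {"tx": 0, "ty": 0, "tz": 0.04, "ax": 0, "ay": 0, "az": 0}, {"tx": 0, "ty": 0, "tz": 0.04, "ax": 0, "ay": 0, "az": 0}, {"tx": 0, "ty": 0, "tz": 0.03, "ax": 0, "ay": 0, "az": 0}, {"tx": 0, "ty": 0, "tz": 0.011, "ax": 0, "ay": 0, "az": 0}, {"tx": 0, "ty": 0, "tz": 0, "ax": 0, "ay": 0, "az": 0}], fingers=0.04)

```text
time: 3.45
tcp_pos: [0.5698, -0.3063, 0.1229]
ee_rot: [[-1.0, 0.027, -0.001], [0.027, 1.0, 0.0], [0.001, 0.0, -1.0]]
contact_force: [0.6, 0.7, 1.1]
width: 0.0398
finger_force: 0.0
```

arm_command(plan=[{"tx": 0, "ty": 0, "tz": 0, "ax": 0, "ay": 0, "az": 0}, {"tx": 0, "ty": 0, "tz": 0, "ax": 0, "ay": 0, "az": 0}, {"tx": 0, "ty": 0, "tz": 0, "ax": 0, "ay": 0, "az": 0}, {"tx": 0, "ty": 0, "tz": 0, "ax": 0, "ay": 0, "az": 0}, {"tx": 0, "ty": 0, "tz": 0, "ax": 0, "ay": 0, "az": 0}, {"tx": 0, "ty": 0, "tz": 0, "ax": 0, "ay": 0, "az": 0}], fingers=0, grip_force=55)

```text
time: 4.2
tcp_pos: [0.57, -0.3065, 0.1231]
ee_rot: [[-1.0, 0.027, -0.0], [0.027, 1.0, 0.0], [0.0, 0.0, -1.0]]
contact_force: [0.3, -0.5, 0.1]
width: 0.0005
finger_force: 0.0
```

The fingers shut on nothing, so I'll look again.

```bash
python3 - <<'E'
from h import *
s=snap('wrist','w3.png');snap('scene','s3.png');print(s['tcp_pos'],s['width'],s['qpos'])
a=cv2.resize(cv2.imread('pics/w3.png')[90:390,190:450],(520,600),interpolation=2)
b=cv2.resize(cv2.imread('pics/s3.png')[265:395,150:270],(280,303),interpolation=2)
o=np.zeros((600,800,3),np.uint8);o[:,:520]=a;o[:303,520:]=b;cv2.imwrite('pics/c3.png',o)
E
```

```text
[ 0.56997358 -0.30651056  0.12308204] 0.0004816805960806404 [-3.12806443e+01  1.23284588e+01  6.88679955e+01 -1.01818256e-03
  9.88091415e+01 -1.19743157e+02]
```

View pics/c3.png

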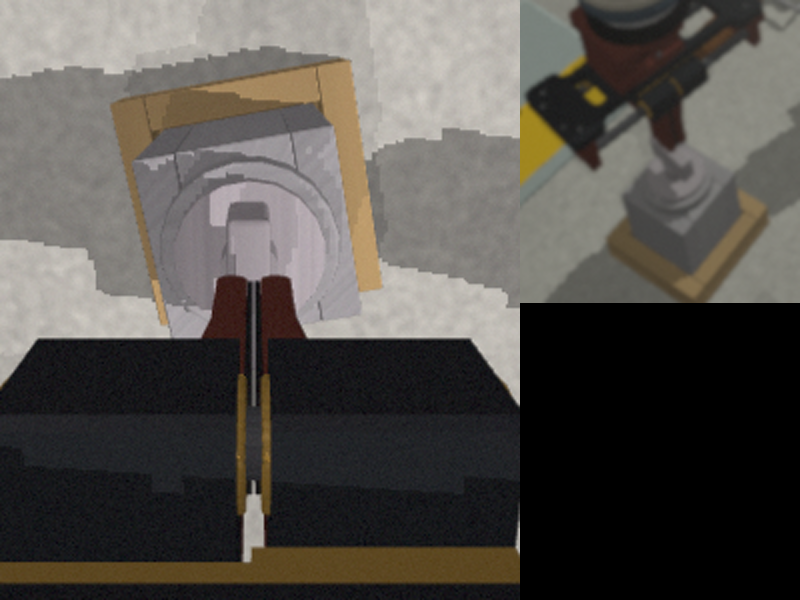

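The fingers are shut at crop (253,285) and the bar's far top edge is at (250,220), so the fingers are beside or above the bar. I'll triangulate with the new view.

```bash
python3 - <<'E'
from h import *
import pickle;s=pickle.load(open('s2.pkl','rb'));s3=status.read_state()
def line(n,u,v,s=None):
    a=ray(n,u,v,0,s);b=ray(n,u,v,.3,s);return a,(b-a)/np.linalg.norm(b-a)
def tri(L):
    A=sum(np.eye(3)-np.outer(d,d) for a,d in L);b=sum((np.eye(3)-np.outer(d,d))@a for a,d in L);x=np.linalg.solve(A,b)
    return x,[np.linalg.norm((np.eye(3)-np.outer(d,d))@(x-a)) for a,d in L]
far=[line('wrist',317,160.2,s),line('wrist',315,200,s3)]
print('far',tri(far))
print('centre scene+w2',tri([line('wrist',319.4,181.6,s),line('scene',170+182/4,305+105/4)]))
print('centre top+w2',tri([line('wrist',319.4,181.6,s),line('top',471.5,152)]))
c=viewer.camera_model('wrist');T=np.linalg.inv(np.array(c['tool_from_camera']))
p=T[:3,3];print('TCP px',p[0]/p[2]*c['fx']+c['cx'],p[1]/p[2]*c['fy']+c['cy'])
for q in([0,0,-.019],[.01,0,0],[-.01,0,0]):
  p=T[:3,:3]@np.array(q)+T[:3,3];print(q,p[0]/p[2]*c['fx']+c['cx'],p[1]/p[2]*c['fy']+c['cy'])
E
```

```text
far (array([ 0.54931958, -0.30692354,  0.14393796]), [np.float64(9.343376425214707e-05), np.float64(9.343376425222124e-05)])
centre scene+w2 (array([ 0.57144613, -0.30705453,  0.1407819 ]), [np.float64(0.0003986622552873627), np.float64(0.00039866225528729866)])
centre top+w2 (array([ 0.56870491, -0.30708282,  0.15615536]), [np.float64(0.0005481077996166577), np.float64(0.0005481077996167139)])
TCP px 316.9611409095943 223.4741081680245
[0, 0, -0.019] 316.9986505287022 234.22446874073336
[0.01, 0, 0] 316.9538724618552 208.05891242197356
[-0.01, 0, 0] 316.9682391736957 238.5283720918493
```

```bash
python3 - <<'E'
from h import *
c=viewer.camera_model('scene')
for z in (.123,.142,.15,.165,.18):
  p=np.array(c['R'])@np.array([.570,-.3065,z])+c['t'];print(z,p[:2]/p[2]*c['fx']+[c['cx'],c['cy']])
crop('s3.png','c4.png',150,265,270,385,5)
E
```

```text
0.123 [216.20022754 335.72800212]
0.142 [214.96486139 330.37114125]
0.15 [214.43427959 328.07040404]
0.165 [213.42225823 323.68202286]
0.18 [212.38718089 319.19366506]
```

View pics/c4.png

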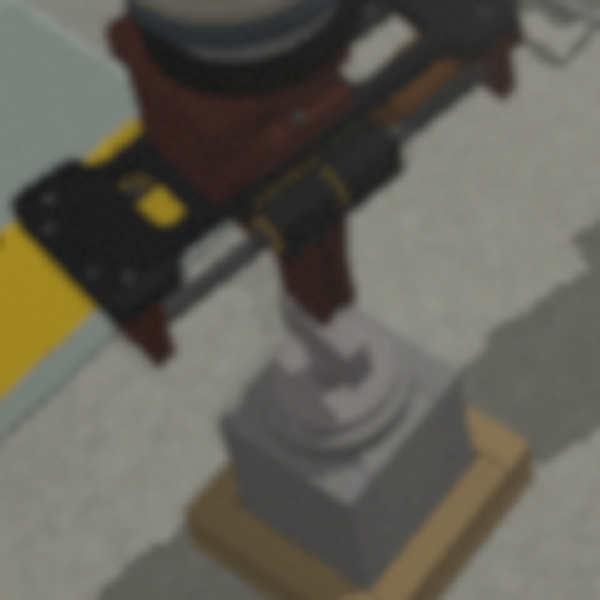

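Both views put the fingertips well above the reported TCP, roughly 30–40 mm, which explains the empty grasp. I'll open and feel downwards in small steps, watching the force.

arm_command(plan=[{"tx": 0, "ty": 0, "tz": 0, "ax": 0, "ay": 0, "az": 0}, {"tx": 0, "ty": 0, "tz": 0, "ax": 0, "ay": 0, "az": 0}, {"tx": 0, "ty": -0.0007, "tz": 0.003, "ax": 0, "ay": 0, "az": 0}, {"tx": 0, "ty": 0, "tz": 0.003, "ax": 0, "ay": 0, "az": 0}, {"tx": 0, "ty": 0, "tz": 0.003, "ax": 0, "ay": 0, "az": 0}, {"tx": 0, "ty": 0, "tz": 0.003, "ax": 0, "ay": 0, "az": 0}, {"tx": 0, "ty": 0, "tz": 0, "ax": 0, "ay": 0, "az": 0}], fingers=0.036)

```text
time: 5.18
tcp_pos: [0.5698, -0.3071, 0.1106]
ee_rot: [[-1.0, 0.027, -0.001], [0.027, 1.0, 0.0], [0.001, 0.0, -1.0]]
contact_force: [0.2, 0.4, -0.3]
width: 0.0359
finger_force: 0.0
```

arm_command(plan=[{"tx": 0, "ty": 0, "tz": 0.003, "ax": 0, "ay": 0, "az": 0}, {"tx": 0, "ty": 0, "tz": 0.003, "ax": 0, "ay": 0, "az": 0}, {"tx": 0, "ty": 0, "tz": 0.003, "ax": 0, "ay": 0, "az": 0}, {"tx": 0, "ty": 0, "tz": 0.003, "ax": 0, "ay": 0, "az": 0}, {"tx": 0, "ty": 0, "tz": 0, "ax": 0, "ay": 0, "az": 0}])

```text
time: 5.8
tcp_pos: [0.5698, -0.3071, 0.0987]
ee_rot: [[-1.0, 0.027, -0.001], [0.027, 1.0, 0.0], [0.001, 0.0, -1.0]]
contact_force: [0.4, -0.4, -0.2]
width: 0.0357
finger_force: 0.0
```

```bash
python3 - <<'E'
from h import *
s=snap('wrist','w5.png');snap('scene','s5.png');print(s['tcp_pos'],s['width'],s['contact_force'])
a=cv2.resize(cv2.imread('pics/w5.png')[130:330,230:400],(510,600),interpolation=2)
b=cv2.resize(cv2.imread('pics/s5.png')[285:395,170:250],(290,399),interpolation=2)
o=np.zeros((600,800,3),np.uint8);o[:,:510]=a;o[:399,510:]=b;cv2.imwrite('pics/c5.png',o)
E
```

```text
[ 0.56982313 -0.30706356  0.09866059] 0.03566853831247722 [ 0.42175352 -0.43272769 -0.15049615]
```

View pics/c5.png

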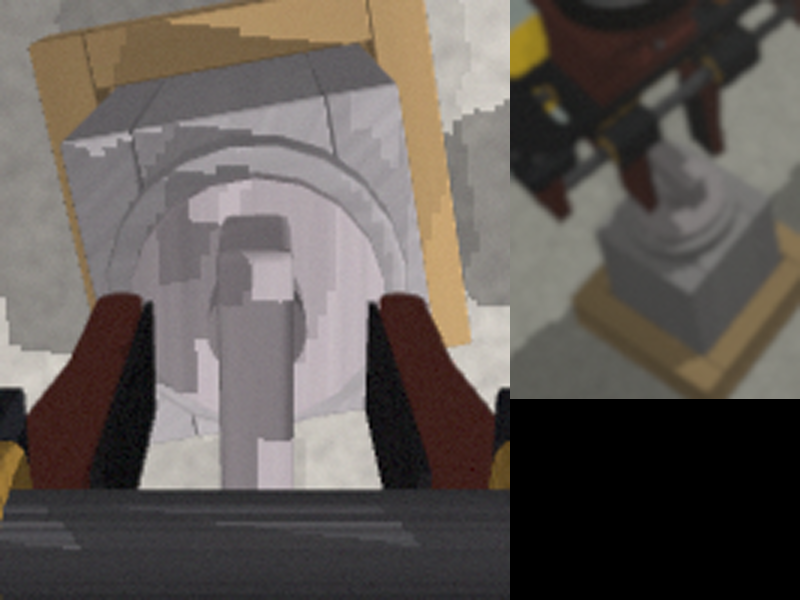

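The bar now lies centred between the fingers in the wrist view (bar at crop 222–294, pads at 154 and 367). By parallax the tips are near z = 0.14, so there are about 20 mm still to go before the tips near the flange.

arm_command(plan=[{"tx": 0, "ty": 0, "tz": 0.003, "ax": 0, "ay": 0, "az": 0}, {"tx": 0, "ty": 0, "tz": 0.003, "ax": 0, "ay": 0, "az": 0}, {"tx": 0, "ty": 0, "tz": 0.003, "ax": 0, "ay": 0, "az": 0}, {"tx": 0, "ty": 0, "tz": 0.003, "ax": 0, "ay": 0, "az": 0}, {"tx": 0, "ty": 0, "tz": 0.002, "ax": 0, "ay": 0, "az": 0}, {"tx": 0, "ty": 0, "tz": 0, "ax": 0, "ay": 0, "az": 0}])

```text
time: 6.65
tcp_pos: [0.5699, -0.3071, 0.0849]
ee_rot: [[-1.0, 0.027, -0.0], [0.027, 1.0, 0.0], [0.0, 0.0, -1.0]]
contact_force: [0.4, -0.1, 0.3]
width: 0.0359
finger_force: 0.0
```

arm_command(plan=[{"tx": 0, "ty": 0, "tz": 0, "ax": 0, "ay": 0, "az": 0}, {"tx": 0, "ty": 0, "tz": 0, "ax": 0, "ay": 0, "az": 0}, {"tx": 0, "ty": 0, "tz": 0, "ax": 0, "ay": 0, "az": 0}, {"tx": 0, "ty": 0, "tz": 0, "ax": 0, "ay": 0, "az": 0}, {"tx": 0, "ty": 0, "tz": 0, "ax": 0, "ay": 0, "az": 0}], fingers=0, grip_force=55)

```text
time: 7.28
tcp_pos: [0.57, -0.3077, 0.0853]
ee_rot: [[-1.0, 0.027, 0.0], [0.027, 1.0, -0.001], [-0.0, -0.001, -1.0]]
contact_force: [-0.1, -2.9, -0.6]
width: 0.015
finger_force: 55.0
```

arm_command(plan=[{"tx": 0, "ty": 0, "tz": 0, "ax": 0, "ay": 0, "az": 10}, {"tx": 0, "ty": 0, "tz": 0, "ax": 0, "ay": 0, "az": 0}])

```text
time: 7.52
tcp_pos: [0.5698, -0.3072, 0.0853]
ee_rot: [[-0.98, 0.198, -0.0], [0.198, 0.98, 0.0], [0.0, -0.0, -1.0]]
contact_force: [-0.5, -1.5, 1.0]
width: 0.015
finger_force: 55.0
```

```bash
python3 - <<'E'
from h import *
s=snap('wrist','w6.png');snap('scene','s6.png');print(s)
a=cv2.resize(cv2.imread('pics/w6.png')[130:330,230:400],(510,600),interpolation=2)
b=cv2.resize(cv2.imread('pics/s6.png')[285:395,170:250],(290,399),interpolation=2)
o=np.zeros((600,800,3),np.uint8);o[:,:510]=a;o[:399,510:]=b;cv2.imwrite('pics/c6.png',o)
E
```

```text
{'time': 7.525, 'qpos': array([-3.13336021e+01,  1.26665399e+01,  7.23056849e+01, -7.67466686e-03,
        9.50440774e+01, -1.09887938e+02]), 'qd': array([ 0.04163322,  0.01563349, -0.01208287,  0.01335355, -0.06892549,
       -4.35605477]), 'joint_torque': array([ 1.11317541e+00, -4.93179631e+01, -3.99337649e+01,  6.44877534e-01,
        8.55890976e-03,  1.13078412e+00]), 'tcp_pos': array([ 0.56980909, -0.30716235,  0.08530699]), 'ee_rot': array([[-9.80110949e-01,  1.98450069e-01, -3.12417481e-04],
       [ 1.98450068e-01,  9.80110998e-01,  3.39914221e-05],
       [ 3.12949409e-04, -2.86839053e-05, -9.99999951e-01]]), 'contact_force': array([-0.5497217 , -1.51610251,  0.96568222]), 'ft_torque': array([-0.30043594,  0.23349915,  0.18964243]), 'finger_force': 55.001270961829505, 'width': 0.015030042247547764}
```

View pics/c6.png

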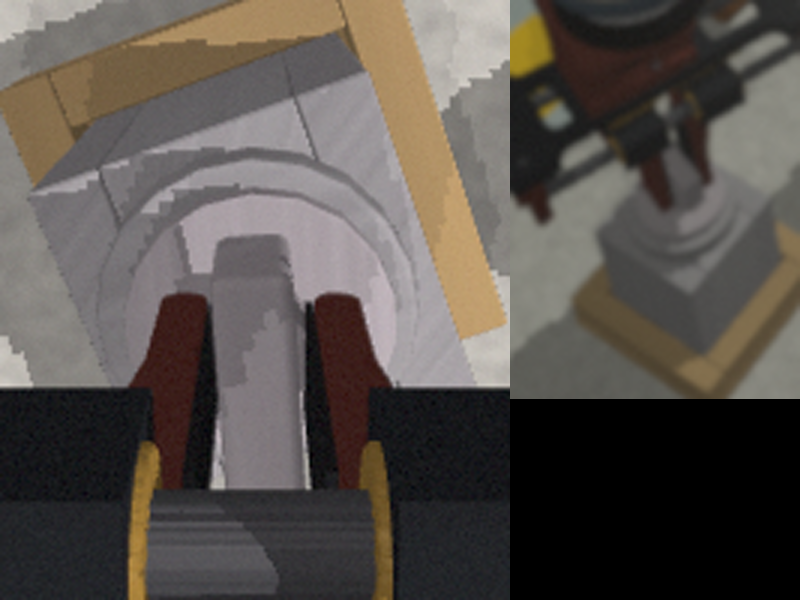

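The bar is held and turns with the tool, while the can stays square in its well. Now I'll twist and raise.

arm_command(plan=[{"tx": 0, "ty": 0, "tz": 0, "ax": 0, "ay": 0, "az": 10}, {"tx": 0, "ty": 0, "tz": -0.0007, "ax": 0, "ay": 0, "az": 10}, {"tx": 0, "ty": 0, "tz": -0.0007, "ax": 0, "ay": 0, "az": 10}, {"tx": 0, "ty": 0, "tz": -0.0007, "ax": 0, "ay": 0, "az": 10}, {"tx": 0, "ty": 0, "tz": 0, "ax": 0, "ay": 0, "az": 5}, {"tx": 0, "ty": 0, "tz": 0, "ax": 0, "ay": 0, "az": -10}, {"tx": 0, "ty": 0, "tz": -0.0008, "ax": 0, "ay": 0, "az": -10}, {"tx": 0, "ty": 0, "tz": -0.0008, "ax": 0, "ay": 0, "az": -10}, {"tx": 0, "ty": 0, "tz": -0.0008, "ax": 0, "ay": 0, "az": -10}])

```text
time: 8.75
tcp_pos: [0.5697, -0.3068, 0.0876]
ee_rot: [[-0.961, 0.277, -0.002], [0.277, 0.961, 0.002], [0.002, 0.001, -1.0]]
contact_force: [1.4, -1.5, -5.8]
width: 0.0149
finger_force: 55.0
```

arm_command(plan=[{"tx": 0, "ty": 0, "tz": 0, "ax": 0, "ay": 0, "az": -8}, {"tx": 0, "ty": 0, "tz": 0, "ax": 0, "ay": 0, "az": -8}, {"tx": 0, "ty": 0, "tz": 0, "ax": 0, "ay": 0, "az": 0}])

```text
time: 9.12
tcp_pos: [0.5699, -0.3068, 0.0882]
ee_rot: [[-1.0, 0.009, -0.001], [0.009, 1.0, 0.001], [0.001, 0.001, -1.0]]
contact_force: [1.5, -1.8, -5.5]
width: 0.0149
finger_force: 55.0
```

arm_command(plan=[{"tx": 0, "ty": 0, "tz": 0, "ax": 0, "ay": 0, "az": 10}, {"tx": 0, "ty": 0, "tz": -0.0008, "ax": 0, "ay": 0, "az": 10}, {"tx": 0, "ty": 0, "tz": -0.0008, "ax": 0, "ay": 0, "az": 10}, {"tx": 0, "ty": 0, "tz": -0.0008, "ax": 0, "ay": 0, "az": 10}, {"tx": 0, "ty": 0, "tz": -0.0008, "ax": 0, "ay": 0, "az": 10}, {"tx": 0, "ty": 0, "tz": 0, "ax": 0, "ay": 0, "az": 5}, {"tx": 0, "ty": 0, "tz": 0, "ax": 0, "ay": 0, "az": -10}, {"tx": 0, "ty": 0, "tz": -0.0008, "ax": 0, "ay": 0, "az": -10}, {"tx": 0, "ty": 0, "tz": -0.0008, "ax": 0, "ay": 0, "az": -10}, {"tx": 0, "ty": 0, "tz": -0.0008, "ax": 0, "ay": 0, "az": -10}, {"tx": 0, "ty": 0, "tz": -0.0008, "ax": 0, "ay": 0, "az": -10}, {"tx": 0, "ty": 0, "tz": 0, "ax": 0, "ay": 0, "az": -5}])

```text
time: 10.62
tcp_pos: [0.5696, -0.3069, 0.0945]
ee_rot: [[-1.0, 0.008, -0.002], [0.008, 1.0, 0.001], [0.002, 0.001, -1.0]]
contact_force: [0.5, -1.7, -4.9]
width: 0.0147
finger_force: 55.0
```

```bash
python3 - <<'E'
from h import *
s=snap('wrist','w7.png');snap('scene','s7.png');print(s['tcp_pos'],s['contact_force'],s['ft_torque'])
a=cv2.resize(cv2.imread('pics/w7.png')[130:330,230:400],(510,600),interpolation=2)
b=cv2.resize(cv2.imread('pics/s7.png')[285:395,170:250],(290,399),interpolation=2)
d=cv2.resize(cv2.imread('pics/s6.png')[285:395,170:250],(146,201),interpolation=2)
o=np.zeros((600,800,3),np.uint8);o[:,:510]=a;o[:399,510:]=b;o[399:,510:656]=d;cv2.imwrite('pics/c7.png',o)
# well/can edge drift in scene: difference of can body between s6, s7
x=cv2.cvtColor(cv2.imread('pics/s6.png'),6)[335:385,185:250].astype(np.float32);y=cv2.cvtColor(cv2.imread('pics/s7.png'),6)[335:385,185:250].astype(np.float32)
print(cv2.phaseCorrelate(x,y))
E
```

```text
[ 0.56958478 -0.30686095  0.09454604] [ 0.52255131 -1.6633467  -4.8829158 ] [-0.30906266 -0.14409384 -0.37138004]
((0.099456794588896, -0.3531604353833053), 0.6912161633703444)
```

I've used all 10 pictures, so from here I check by numbers.

```bash
cat >> h.py <<'E'
def canlift(f):
    # template of the can's lower box (walls+top corners, no plug) in the scene view, sub-pixel shift; ~0.28 px/mm
    a=cv2.cvtColor(cv2.imread('pics/s5.png'),6);b=cv2.cvtColor(cv2.imread('pics/'+f),6);r=[]
    for y0,y1,x0,x1 in((340,366,194,212),(340,366,210,246)):
        k=lambda im:cv2.resize(im,None,fx=8,fy=8,interpolation=2)
        m=cv2.matchTemplate(k(b[y0-5:y1+5,x0-3:x1+3]),k(a[y0:y1,x0:x1]),5);_,v,_,l=cv2.minMaxLoc(m);r.append((round(v,3),l[0]/8-3,l[1]/8-5))
    return r
E
python3 -c "
from h import *
print(canlift('s6.png'),canlift('s7.png'),canlift('s3.png'),canlift('scene.png'))"
```

```text
[(0.889, -0.125, -0.5), (0.956, 0.0, 0.125)] [(0.858, -0.25, -0.75), (0.848, 0.25, -0.75)] [(0.87, -0.25, 0.0), (0.991, 0.0, 0.0)] [(0.868, -0.25, 0.0), (0.991, 0.0, 0.0)]
```

The pull reads only 5 N against the can's 10 N weight, so the can is down. I'll go on.

arm_command(plan=[{"tx": 0, "ty": 0, "tz": 0, "ax": 0, "ay": 0, "az": 10}, {"tx": 0, "ty": 0, "tz": -0.0008, "ax": 0, "ay": 0, "az": 10}, {"tx": 0, "ty": 0, "tz": -0.0008, "ax": 0, "ay": 0, "az": 10}, {"tx": 0, "ty": 0, "tz": -0.0008, "ax": 0, "ay": 0, "az": 10}, {"tx": 0, "ty": 0, "tz": -0.0008, "ax": 0, "ay": 0, "az": 10}, {"tx": 0, "ty": 0, "tz": 0, "ax": 0, "ay": 0, "az": 5}, {"tx": 0, "ty": 0, "tz": 0, "ax": 0, "ay": 0, "az": -10}, {"tx": 0, "ty": 0, "tz": -0.0008, "ax": 0, "ay": 0, "az": -10}, {"tx": 0, "ty": 0, "tz": -0.0008, "ax": 0, "ay": 0, "az": -10}, {"tx": 0, "ty": 0, "tz": -0.0008, "ax": 0, "ay": 0, "az": -10}, {"tx": 0, "ty": 0, "tz": -0.0008, "ax": 0, "ay": 0, "az": -10}, {"tx": 0, "ty": 0, "tz": 0, "ax": 0, "ay": 0, "az": -5}])

```text
time: 12.22
tcp_pos: [0.5695, -0.3069, 0.1013]
ee_rot: [[-1.0, 0.009, -0.002], [0.009, 1.0, 0.001], [0.002, 0.001, -1.0]]
contact_force: [0.8, -0.8, -5.4]
width: 0.0148
finger_force: 55.0
```

arm_command(plan=[{"tx": 0, "ty": 0, "tz": 0, "ax": 0, "ay": 0, "az": 10}, {"tx": 0, "ty": 0, "tz": -0.0008, "ax": 0, "ay": 0, "az": 10}, {"tx": 0, "ty": 0, "tz": -0.0008, "ax": 0, "ay": 0, "az": 10}, {"tx": 0, "ty": 0, "tz": -0.0008, "ax": 0, "ay": 0, "az": 10}, {"tx": 0, "ty": 0, "tz": -0.0008, "ax": 0, "ay": 0, "az": 10}, {"tx": 0, "ty": 0, "tz": 0, "ax": 0, "ay": 0, "az": 5}, {"tx": 0, "ty": 0, "tz": 0, "ax": 0, "ay": 0, "az": -10}, {"tx": 0, "ty": 0, "tz": -0.0008, "ax": 0, "ay": 0, "az": -10}, {"tx": 0, "ty": 0, "tz": -0.0008, "ax": 0, "ay": 0, "az": -10}, {"tx": 0, "ty": 0, "tz": -0.0008, "ax": 0, "ay": 0, "az": -10}, {"tx": 0, "ty": 0, "tz": -0.0008, "ax": 0, "ay": 0, "az": -10}, {"tx": 0, "ty": 0, "tz": 0, "ax": 0, "ay": 0, "az": -5}])

```text
time: 13.72
tcp_pos: [0.5695, -0.3068, 0.1079]
ee_rot: [[-1.0, 0.009, -0.002], [0.009, 1.0, 0.001], [0.002, 0.001, -1.0]]
contact_force: [-0.0, -0.9, -5.4]
width: 0.0148
finger_force: 55.0
```

arm_command(plan=[{"tx": 0, "ty": 0, "tz": 0, "ax": 0, "ay": 0, "az": 10}, {"tx": 0, "ty": 0, "tz": -0.0008, "ax": 0, "ay": 0, "az": 10}, {"tx": 0, "ty": 0, "tz": -0.0008, "ax": 0, "ay": 0, "az": 10}, {"tx": 0, "ty": 0, "tz": -0.0008, "ax": 0, "ay": 0, "az": 10}, {"tx": 0, "ty": 0, "tz": -0.0008, "ax": 0, "ay": 0, "az": 10}, {"tx": 0, "ty": 0, "tz": 0, "ax": 0, "ay": 0, "az": 5}, {"tx": 0, "ty": 0, "tz": 0, "ax": 0, "ay": 0, "az": -10}, {"tx": 0, "ty": 0, "tz": -0.0008, "ax": 0, "ay": 0, "az": -10}, {"tx": 0, "ty": 0, "tz": -0.0008, "ax": 0, "ay": 0, "az": -10}, {"tx": 0, "ty": 0, "tz": -0.0008, "ax": 0, "ay": 0, "az": -10}, {"tx": 0, "ty": 0, "tz": -0.0008, "ax": 0, "ay": 0, "az": -10}, {"tx": 0, "ty": 0, "tz": 0, "ax": 0, "ay": 0, "az": -5}])

```text
time: 15.22
tcp_pos: [0.5702, -0.3067, 0.1158]
ee_rot: [[-1.0, 0.008, 0.0], [0.008, 1.0, 0.001], [-0.0, 0.001, -1.0]]
contact_force: [0.3, 0.5, -0.7]
width: 0.0149
finger_force: 55.0
```

arm_command(plan=[{"tx": 0, "ty": 0, "tz": 0, "ax": 0, "ay": 0, "az": 10}, {"tx": 0, "ty": 0, "tz": -0.0008, "ax": 0, "ay": 0, "az": 10}, {"tx": 0, "ty": 0, "tz": -0.0008, "ax": 0, "ay": 0, "az": 10}, {"tx": 0, "ty": 0, "tz": -0.0008, "ax": 0, "ay": 0, "az": 10}, {"tx": 0, "ty": 0, "tz": -0.0008, "ax": 0, "ay": 0, "az": 10}, {"tx": 0, "ty": 0, "tz": 0, "ax": 0, "ay": 0, "az": 5}, {"tx": 0, "ty": 0, "tz": 0, "ax": 0, "ay": 0, "az": -10}, {"tx": 0, "ty": 0, "tz": -0.0008, "ax": 0, "ay": 0, "az": -10}, {"tx": 0, "ty": 0, "tz": -0.0008, "ax": 0, "ay": 0, "az": -10}, {"tx": 0, "ty": 0, "tz": -0.0008, "ax": 0, "ay": 0, "az": -10}, {"tx": 0, "ty": 0, "tz": -0.0008, "ax": 0, "ay": 0, "az": -10}, {"tx": 0, "ty": 0, "tz": 0, "ax": 0, "ay": 0, "az": -5}])

```text
time: 16.73
tcp_pos: [0.5701, -0.3067, 0.1222]
ee_rot: [[-1.0, 0.008, 0.0], [0.008, 1.0, 0.001], [-0.0, 0.001, -1.0]]
contact_force: [-0.3, -0.4, -0.9]
width: 0.0149
finger_force: 55.0
```

The pull has dropped to −0.8 N, about the plug's weight. It is free and about 69 mm above the rim. Next I carry it to the steel tray.

arm_command(plan=[{"tx": 0, "ty": 0, "tz": -0.02, "ax": 0, "ay": 0, "az": 0}, {"tx": 0, "ty": 0, "tz": -0.04, "ax": 0, "ay": 0, "az": 0}, {"tx": 0, "ty": 0, "tz": -0.04, "ax": 0, "ay": 0, "az": 0}, {"tx": 0, "ty": 0, "tz": -0.04, "ax": 0, "ay": 0, "az": 0}, {"tx": 0.003, "ty": 0.0256, "tz": 0, "ax": 0, "ay": 0, "az": 0}, {"tx": 0.0058, "ty": 0.0492, "tz": 0, "ax": 0, "ay": 0, "az": 0}, {"tx": 0.0058, "ty": 0.0492, "tz": 0, "ax": 0, "ay": 0, "az": 0}, {"tx": 0.0058, "ty": 0.0492, "tz": 0, "ax": 0, "ay": 0, "az": 0}, {"tx": 0.0058, "ty": 0.0492, "tz": 0, "ax": 0, "ay": 0, "az": 0}, {"tx": 0.0058, "ty": 0.0492, "tz": 0, "ax": 0, "ay": 0, "az": 0}, {"tx": 0.0058, "ty": 0.0492, "tz": 0, "ax": 0, "ay": 0, "az": 0}, {"tx": 0.0058, "ty": 0.0492, "tz": 0, "ax": 0, "ay": 0, "az": 0}, {"tx": 0.0058, "ty": 0.0492, "tz": 0, "ax": 0, "ay": 0, "az": 0}, {"tx": 0.0058, "ty": 0.0492, "tz": 0, "ax": 0, "ay": 0, "az": 0}, {"tx": 0.0058, "ty": 0.0492, "tz": 0, "ax": 0, "ay": 0, "az": 0}, {"tx": 0.0058, "ty": 0.0492, "tz": 0, "ax": 0, "ay": 0, "az": 0}, {"tx": 0.0058, "ty": 0.0492, "tz": 0, "ax": 0, "ay": 0, "az": 0}, {"tx": 0.003, "ty": 0.0256, "tz": 0, "ax": 0, "ay": 0, "az": 0}, {"tx": 0, "ty": 0, "tz": 0, "ax": 0, "ay": 0, "az": 0}])

```text
time: 19.1
tcp_pos: [0.4996, 0.3369, 0.2629]
ee_rot: [[-1.0, 0.009, 0.001], [0.009, 1.0, 0.001], [-0.001, 0.001, -1.0]]
contact_force: [-0.3, -0.1, -2.2]
width: 0.0148
finger_force: 55.0
```

```bash
python3 - <<'E'
from h import *
s=snap('scene','s8.png');s=snap('top','t8.png');print(s['tcp_pos'],s['contact_force'],s['width'],canlift('s8.png'))
# can walls only, vs start image
a=cv2.cvtColor(cv2.imread('pics/scene.png'),6);b=cv2.cvtColor(cv2.imread('pics/s8.png'),6)
k=lambda im:cv2.resize(im,None,fx=8,fy=8,interpolation=2)
for y0,y1,x0,x1 in((345,375,192,212),(345,375,215,248)):
  _,v,_,l=cv2.minMaxLoc(cv2.matchTemplate(k(b[y0-5:y1+5,x0-3:x1+3]),k(a[y0:y1,x0:x1]),5));print(v,l[0]/8-3,l[1]/8-5)
E
```

```text
[0.50002619 0.33565709 0.26294058] [ 0.79224692 -0.83081735 -1.58418766] 0.0152925169582847 [(0.706, -0.5, 0.375), (0.487, 0.125, 0.375)]
0.8893075585365295 -0.75 0.375
0.7442933917045593 -0.125 0.375
```

The can is down and the plug is held (force −1.6 N, width 15 mm). Lowering now.

arm_command(plan=[{"tx": 0, "ty": 0, "tz": 0.025, "ax": 0, "ay": 0, "az": 0}, {"tx": 0, "ty": 0, "tz": 0.045, "ax": 0, "ay": 0, "az": 0}, {"tx": 0, "ty": 0, "tz": 0.045, "ax": 0, "ay": 0, "az": 0}, {"tx": 0, "ty": 0, "tz": 0.045, "ax": 0, "ay": 0, "az": 0}, {"tx": 0, "ty": 0, "tz": 0.035, "ax": 0, "ay": 0, "az": 0}, {"tx": 0, "ty": 0, "tz": 0.02, "ax": 0, "ay": 0, "az": 0}, {"tx": 0, "ty": 0, "tz": 0.01, "ax": 0, "ay": 0, "az": 0}, {"tx": 0, "ty": 0, "tz": 0.01, "ax": 0, "ay": 0, "az": 0}, {"tx": 0, "ty": 0, "tz": 0.01, "ax": 0, "ay": 0, "az": 0}, {"tx": 0, "ty": 0, "tz": 0, "ax": 0, "ay": 0, "az": 0}])

```text
time: 20.45
tcp_pos: [0.5001, 0.335, 0.0161]
ee_rot: [[-1.0, 0.009, -0.001], [0.009, 1.0, -0.0], [0.001, -0.001, -1.0]]
contact_force: [-0.4, -0.1, -1.6]
width: 0.0148
finger_force: 55.0
```

arm_command(plan=[{"tx": 0, "ty": 0, "tz": 0.002, "ax": 0, "ay": 0, "az": 0}, {"tx": 0, "ty": 0, "tz": 0.002, "ax": 0, "ay": 0, "az": 0}, {"tx": 0, "ty": 0, "tz": 0.001, "ax": 0, "ay": 0, "az": 0}, {"tx": 0, "ty": 0, "tz": 0, "ax": 0, "ay": 0, "az": 0}])

```text
time: 20.95
tcp_pos: [0.5004, 0.3351, 0.0116]
ee_rot: [[-1.0, 0.009, 0.0], [0.009, 1.0, -0.0], [-0.0, -0.0, -1.0]]
contact_force: [0.2, 0.0, -0.3]
width: 0.015
finger_force: 55.0
```

arm_command(plan=[{"tx": 0, "ty": 0, "tz": 0.0007, "ax": 0, "ay": 0, "az": 0}, {"tx": 0, "ty": 0, "tz": 0, "ax": 0, "ay": 0, "az": 0}])

```text
time: 21.2
tcp_pos: [0.5003, 0.3351, 0.0109]
ee_rot: [[-1.0, 0.009, -0.0], [0.009, 1.0, -0.0], [0.0, -0.0, -1.0]]
contact_force: [1.0, -1.0, -2.0]
width: 0.0149
finger_force: 55.0
```

arm_command(plan=[{"tx": 0, "ty": 0, "tz": 0.0008, "ax": 0, "ay": 0, "az": 0}, {"tx": 0, "ty": 0, "tz": 0, "ax": 0, "ay": 0, "az": 0}])

```text
time: 21.45
tcp_pos: [0.5005, 0.3351, 0.0104]
ee_rot: [[-1.0, 0.009, 0.0], [0.009, 1.0, 0.0], [-0.0, 0.0, -1.0]]
contact_force: [-0.7, 0.2, 1.1]
width: 0.0149
finger_force: 55.0
```

arm_command(plan=[{"tx": 0, "ty": 0, "tz": 0.0008, "ax": 0, "ay": 0, "az": 0}, {"tx": 0, "ty": 0, "tz": 0, "ax": 0, "ay": 0, "az": 0}])

```text
time: 21.7
tcp_pos: [0.5007, 0.3351, 0.0103]
ee_rot: [[-1.0, 0.009, 0.001], [0.009, 1.0, 0.0], [-0.001, 0.0, -1.0]]
contact_force: [-0.9, -2.1, 5.3]
width: 0.0151
finger_force: 55.0
```

Contact is felt at +5 N and z = 0.0103, close to the predicted 0.0102. I'll release gently and then retreat.

arm_command(plan=[{"tx": 0, "ty": 0, "tz": -0.0006, "ax": 0, "ay": 0, "az": 0}, {"tx": 0, "ty": 0, "tz": 0, "ax": 0, "ay": 0, "az": 0}], grip_force=5)

```text
time: 21.95
tcp_pos: [0.5006, 0.3351, 0.0099]
ee_rot: [[-1.0, 0.009, 0.001], [0.009, 1.0, 0.0], [-0.001, 0.0, -1.0]]
contact_force: [0.8, -1.2, 0.9]
width: 0.0177
finger_force: 5.0
```

arm_command(plan=[{"tx": 0, "ty": 0, "tz": 0, "ax": 0, "ay": 0, "az": 0}, {"tx": 0, "ty": 0, "tz": 0, "ax": 0, "ay": 0, "az": 0}, {"tx": 0, "ty": 0, "tz": 0, "ax": 0, "ay": 0, "az": 0}, {"tx": 0, "ty": 0, "tz": 0, "ax": 0, "ay": 0, "az": 0}, {"tx": 0, "ty": 0, "tz": -0.01, "ax": 0, "ay": 0, "az": 0}, {"tx": 0, "ty": 0, "tz": -0.02, "ax": 0, "ay": 0, "az": 0}, {"tx": 0, "ty": 0, "tz": -0.04, "ax": 0, "ay": 0, "az": 0}, {"tx": 0, "ty": 0, "tz": -0.04, "ax": 0, "ay": 0, "az": 0}, {"tx": 0, "ty": 0, "tz": -0.04, "ax": 0, "ay": 0, "az": 0}, {"tx": 0, "ty": 0, "tz": -0.04, "ax": 0, "ay": 0, "az": 0}, {"tx": 0, "ty": 0, "tz": 0, "ax": 0, "ay": 0, "az": 0}], fingers=0.05)

```text
time: 23.32
tcp_pos: [0.5018, 0.336, 0.2066]
ee_rot: [[-1.0, 0.009, 0.009], [0.009, 1.0, 0.005], [-0.008, 0.005, -1.0]]
contact_force: [-0.2, 0.3, 0.0]
width: 0.0498
finger_force: 0.0
```

```bash
python3 - <<'E'
from h import *
s=snap('wrist','w9.png');print(s['tcp_pos'],s['contact_force'])
c=viewer.camera_model('wrist');T=np.linalg.inv(np.array(c['tool_from_camera']));R=np.array(s['ee_rot'])
def pj(P):
  p=T[:3,:3]@(R.T@(np.array(P)-s['tcp_pos']))+T[:3,3]; return p[:2]/p[2]*c['fx']+[c['cx'],c['cy']]
w9=cv2.cvtColor(cv2.imread('pics/w9.png'),6);w2=cv2.cvtColor(cv2.imread('pics/w2.png'),6)
print('expected bar top',pj([.5007,.3351,.075]),'foot/tray',pj([.4995,.3365,.004]))
# appearance match: bar/flange patch from w2 scaled by depth ratio
best=[]
for k in np.arange(.9,1.2,.02):
  t=cv2.resize(w2[155:206,300:340],None,fx=k,fy=k,interpolation=2)
  _,v,_,l=cv2.minMaxLoc(cv2.matchTemplate(w9[90:260,230:400],t,5));best.append((round(v,3),round(k,2),230+l[0]+19.4*k,90+l[1]+26.6*k))
print(max(best))
u,v=np.round(pj([.5007,.3351,.075])).astype(int)
im=w9[v-36:v+36:3,u-39:u+40:3]
for r in im: print(''.join(' .:-=+*#%@'[min(9,int(x)//22)] for x in r))
E
```

```text
[0.50184054 0.33597824 0.20658821] [-0.2487338   0.28229074  0.03686734]
expected bar top [315.23967335 178.74123756] foot/tray [316.31901329 165.66007283]
(0.756, np.float64(0.92), np.float64(315.848), np.float64(176.472))
+++++++%###############%##%
+++++++++*########*####%##%
++++++++==#*###*#######%##%
++++++++=*%%%####*#####%##%
+++++++++%%+===###%####%##%
++++++++*%%*#%%###%####%##%
++++++++*%%+%%%###%%###%##+
+++++++**+++%%%###%%%%#%##+
+++++++*++++%%%*##%%%##%##+
+++++++*++++%%%*##%%%%#%##+
+++++++**+++%%%##%%%%##%##+
+++++++*++++%%%##%%%%%#%##+
++++++++*%%+%%%#%%%%#%###%+
###++##**%%+%%%#%%%%#%###%+
####%###**%*%%%#%%%##%%###+
####%##%##%*%%%#%%#%######+
#%##%#%%##%*%%%###########+
####%#%####*%%%####%#%####+
####%#%###%+%%%###%#######+
####%##%##%########%##%###+
#%####%%##%########%##%###+
#%####%%#####%####%%######+
#%#%%#%###%#%%############+
#%#%%#%%#####%########%###+
```

The wrist picture has the bar within about 2 px of where an upright plug should be, with the round flange around it. The gripper is clear and the force is zero.

```bash
python3 -c "
from plant import hand_in
print(hand_in())"
```

```text
the job is handed in; nothing more can be done
None
```

The job is handed in: I twisted the T-bar plug out with the can still down in its well by force and camera checks, stood it upright in the steel tray and let go; `hand_in()` gave no verdict.

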